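# Pack the glaze class kit

## Robot

A 6-joint arm with a two-finger parallel gripper is mounted at the origin on a cart in front of the work surface, level with it; the furniture and walls round the work are solid. World frame = base frame: x ahead of the robot, y to its left, z up, the work surface at z = 0. Lengths are in m, angles in rad, forces in N, time in s.
With the tool pointing down it reaches from about 0.375 to 0.9 m from the base axis. Payload 3.1 kg.
Tool frame: the origin (TCP) lies on the front face of the gripper's body, between the roots of the fingers; the fingertips stand 73 mm ahead of it and the grasp point (between the pads) lies 54 mm ahead of it (manip.tips_ahead is the distance from the TCP to the fingertips, in m); z points along the fingers, y is the line along which they close (so a half turn about z gives the same grasp; the last joint's range is limited). The gripper opens to 85 mm and grips with 20 to 120 N. Pads are 22 mm wide; open, the fingers measure 114 mm over their backs; the gripper's body (76 mm by 85 mm) begins 54 mm behind the grasp point. The pads swing forward as they close: fully open they stand 13 mm farther back than shut.
Start: joints at [-1.522, 0.527, 1.433, -0, 1.181, -0.178], TCP at [0.141, -0.609, 0.304] pointing down, gripper open.
Joint ranges: [-3.08, 3.08], [-0.75, 2.2], [0.22, 2.44], [-1.43, 4.57], [0, 2.65], [-2.85, 2.85]. Speed limits (rad/s): [2.79, 2.79, 3.14, 3.14, 3.14, 3.14].

## Interface

Orientations are given as a unit quaternion [x, y, z, w].
In Python, from station import sense, eyes, workorder, manip gives the robot as it stands.
- The arm moves only by the shell command python3 -m inch 'ROWS' [OPENING] [FORCE]. ROWS is JSON, a list of rows, each an object of numbers: "dx", "dy", "dz": the shift along the tool's x, y, z in cm; "wx", "wy", "wz": the turn, a rotation vector about the tool's x, y, z in degrees. In form: [{"dx": .., "dy": .., "dz": .., "wx": .., "wy": .., "wz": ..}, ...]. A call has 1 to 10 rows; each row shifts and turns the commanded pose from where the row before left it, along the tool's axes as they then stand; what a row does not reach is not made up. A row lasts 1/8 s, in which the tool goes at most 62.5 mm and 10.7 degrees, less where a joint would pass 70% of its speed; a pose out of reach is approached as far as the arm can. A call with a gripper value outside its range is refused whole. OPENING is the opening, from 0 (shut) to 1 (fully open), set as the call begins (- or left out, the last holds). The fingers move at their own pace and stop on an object; FORCE is the grip in N (left out, the last holds). Time passes only in rows, so rows that do not move let the fingers close. It gives the time, the measured TCP pose, the force, the opening and the grip force at its end, in the units of the state.
- sense(): the state, without advancing time (a new reading comes with each control period).
- eyes.snapshot(name): name is "scene" or "top"; returns the picture (384x512x3 uint8, red, green, blue); there is no depth.
- eyes.camera_params(name): a dict with "fx", "fy", "cx", "cy" (pixels), "rvec" (rotation vector, rad) and "tvec" (3), from world to camera coordinates, as OpenCV has them. Camera axes: x right, y down, z forward; pixel columns grow to the right and rows downward; lengths in m; the calibration is good to about 2 mm. A picture is of the moment at which its call begins. camera_params takes no time and is no camera call.
- workorder.sign_off(): hands the job in; it is judged then, once.
The state is a dict: "t": time; "q": joint angles; "qd": joint speeds; "tau": joint torques, N m; "tcp_pos": TCP position; "tool_rot": TCP orientation; "force": force on the tool from outside, world axes, zero at the start; "ft_torque": the same for the moment, N m; "finger_gap": opening from 0.0 (shut) to 1.0 (fully open); "gripper_force": force on a finger pad.
Only numpy, scipy, OpenCV 4.12 (cv2) and the standard library are available. Lean on these libraries where they do the work, as an engineer would, in place of code of your own. Each camera call takes 0.05 s, during which the arm holds its last target. There are 200 camera calls.

## Task

Pack the kit caddy for the glaze class. First get the blue-strapped plaster mould out of its tightly packed row (push it out endways to make room for the fingers) and set it flat in the caddy's open bay; then lift every glaze sample board that hangs on the display pegs over its peg's upturned tip and stand it upright in one of the caddy's narrow compartments. Leave the other two moulds standing on their mat, and do not disturb the jar between mat and caddy.

Things in the scene. Friction and masses are not known exactly. Their poses are not given: they have to be found in the camera images.
- card_green_centre (a point): Sample board with the green tile, may be absent: plywood 84 (y) x 8 (x) x 122 mm tall (z), 0.1 kg; point = its centre. Tile 72 x 45 x 7 mm on the low part of its -x face. Top down: solid header strip 32 mm tall (middle 45 mm above the point); window 34 x 34 mm (top edge 29 above, bottom edge 5 below the point); solid low part. Hangs by the window's top edge, midway on a peg.
- card_brown_centre (a point): Sample board with the brown tile, may be absent: plywood 84 (y) x 8 (x) x 122 mm tall (z), 0.1 kg; point = its centre. Tile 72 x 45 x 7 mm on the low part of its -x face. Top down: solid header strip 32 mm tall (middle 45 mm above the point); window 34 x 34 mm (top edge 29 above, bottom edge 5 below the point); solid low part. Hangs by the window's top edge, midway on a peg.
- card_cream_centre (a point): Sample board with the cream tile, may be absent: plywood 84 (y) x 8 (x) x 122 mm tall (z), 0.1 kg; point = its centre. Tile 72 x 45 x 7 mm on the low part of its -x face. Top down: solid header strip 32 mm tall (middle 45 mm above the point); window 34 x 34 mm (top edge 29 above, bottom edge 5 below the point); solid low part. Hangs by the window's top edge, midway on a peg.
- card_navy_centre (a point): Sample board with the navy tile, may be absent: plywood 84 (y) x 8 (x) x 122 mm tall (z), 0.1 kg; point = its centre. Tile 72 x 45 x 7 mm on the low part of its -x face. Top down: solid header strip 32 mm tall (middle 45 mm above the point); window 34 x 34 mm (top edge 29 above, bottom edge 5 below the point); solid low part. Hangs by the window's top edge, midway on a peg.
- stand: Wooden display stand, fixed; origin on the table under the front face of its rail, z up. Base 130 x 460 x 14 mm; rail along y, top 158 mm above the table. Four level steel pegs, 6 mm thick, stick out of the rail along -x, axis 150 mm above the table, straight for 66 mm, then bent up at 45 degrees. Behind a hung board the rail is 36 to 46 mm away.
- peg0_tip (a point): Upturned tip of the peg at y = -165 mm of the stand (axes as the stand), 78 mm out from the rail. Wire end is 3 mm round about this point, 12 mm higher than the straight part: a hung board slides off over it along -x when raised more than 12 and less than 28 mm (best 20).
- peg1_tip (a point): Upturned tip of the peg at y = -55 mm of the stand (axes as the stand), 78 mm out from the rail. Wire end is 3 mm round about this point, 12 mm higher than the straight part: a hung board slides off over it along -x when raised more than 12 and less than 28 mm (best 20).
- peg2_tip (a point): Upturned tip of the peg at y = 55 mm of the stand (axes as the stand), 78 mm out from the rail. Wire end is 3 mm round about this point, 12 mm higher than the straight part: a hung board slides off over it along -x when raised more than 12 and less than 28 mm (best 20).
- peg3_tip (a point): Upturned tip of the peg at y = 165 mm of the stand (axes as the stand), 78 mm out from the rail. Wire end is 3 mm round about this point, 12 mm higher than the straight part: a hung board slides off over it along -x when raised more than 12 and less than 28 mm (best 20).
- mat: Black rubber mat, fixed, 170 (x) x 280 (y) x 4 mm; origin at the centre of its underside, on the table. The three moulds stand on it side by side along its x, their long sides along its y.
- mould_red_centre (a point): Plaster mould with a red strap round its middle: solid block 40 (x) x 110 (y) x 50 mm (z, up), about 0.2 kg; point = its centre. The three stand in any order in a row, long sides 0.5 mm apart, too tight for fingers; a light push (about 2 N) on its end slides one along its y out of the row.
- mould_blue_centre (a point): Plaster mould with a blue strap round its middle: solid block 40 (x) x 110 (y) x 50 mm (z, up), about 0.2 kg; point = its centre. The three stand in any order in a row, long sides 0.5 mm apart, too tight for fingers; a light push (about 2 N) on its end slides one along its y out of the row.
- mould_yellow_centre (a point): Plaster mould with a yellow strap round its middle: solid block 40 (x) x 110 (y) x 50 mm (z, up), about 0.2 kg; point = its centre. The three stand in any order in a row, long sides 0.5 mm apart, too tight for fingers; a light push (about 2 N) on its end slides one along its y out of the row.
- caddy: Open wooden caddy, loose, 1.2 kg, 197 (x) x 222 (y) x 60 mm (z up); origin under its centre; floor 8 mm, outer walls 6 mm. Its -x half is one open bay 95 (x) x 210 mm (y); the other half has four upright compartments 32 (x) x 101 mm (y), two rows of two; partitions 56 mm high, 8 to 14 mm thick.
- caddy_bay (a point): Centre of the floor of the caddy's open bay; axes as the caddy.
- caddy_slot0 (a point): Centre of the floor of one of the caddy's four board compartments (32 mm along x, 101 mm along y), in the row next to the bay; axes as the caddy.
- caddy_slot1 (a point): Centre of the floor of one of the caddy's four board compartments (32 mm along x, 101 mm along y), in the row next to the bay; axes as the caddy.
- caddy_slot2 (a point): Centre of the floor of one of the caddy's four board compartments (32 mm along x, 101 mm along y), in the row farther from the bay; axes as the caddy.
- caddy_slot3 (a point): Centre of the floor of one of the caddy's four board compartments (32 mm along x, 101 mm along y), in the row farther from the bay; axes as the caddy.
- jar_centre (a point): Lidded jar, 50 mm diameter x 62 mm, loose, a bystander; the point is its centre.

How it is judged:
On the way:
1. the blue-strapped mould lies flat in the caddy's open bay (x of mould_blue_centre in the frame of caddy between -0.075 and -0.015 m and y of mould_blue_centre in the frame of caddy between -0.085 and 0.085 m and z of mould_blue_centre in the frame of caddy between 0.022 and 0.042 m and angle between mould_blue_centre's own z axis and vertical below 0.15 rad), for 0.2 s.
At the end, for the whole second after the job is handed in: Blue mould flat (0.15 rad) on the bay's floor; every board present on the floor of a narrow compartment, leaning at most 0.6 rad; caddy level and still; the other moulds upright on the mat, centres within 90 mm of its middle along its y, 120 mm along x (all of step 1 and linear speed of caddy below 0.02 m/s and angle between caddy's own z axis and vertical below 0.05 rad and x of card_green_centre in the frame of caddy between 0.005 and 0.105 m and y of card_green_centre in the frame of caddy between -0.1 and 0.1 m and z of card_green_centre in the frame of caddy between 0.05 and 0.082 m and angle between each of card_green_centre, card_brown_centre, card_cream_centre, card_navy_centre's own z axis and vertical below 0.6 rad and x of card_brown_centre in the frame of caddy between 0.005 and 0.105 m and y of card_brown_centre in the frame of caddy between -0.1 and 0.1 m and z of card_brown_centre in the frame of caddy between 0.05 and 0.082 m and x of card_cream_centre in the frame of caddy between 0.005 and 0.105 m and y of card_cream_centre in the frame of caddy between -0.1 and 0.1 m and z of card_cream_centre in the frame of caddy between 0.05 and 0.082 m and x of card_navy_centre in the frame of caddy between 0.005 and 0.105 m and y of card_navy_centre in the frame of caddy between -0.1 and 0.1 m and z of card_navy_centre in the frame of caddy between 0.05 and 0.082 m and angle between each of mould_red_centre, mould_yellow_centre's own z axis and vertical below 0.15 rad and x of mould_red_centre in the frame of mat between -0.12 and 0.12 m and y of mould_red_centre in the frame of mat between -0.09 and 0.09 m and x of mould_yellow_centre in the frame of mat between -0.12 and 0.12 m and y of mould_yellow_centre in the frame of mat between -0.09 and 0.09 m); the robot touches nothing.
It fails at once if the jar is pushed more than 4 cm or tipped (distance of jar_centre from where it was at the start of the episode above 0.04 m or angle between jar_centre's own z axis and vertical above 0.5 rad).
Of card_green, card_brown, card_cream, card_navy only 2 to 4 are there at a start; the rules pass over those that are not, and their reading is None.
At some moment in a run one of caddy may be knocked a few centimetres aside while the robot is not near it.
It also fails if it takes over 210 s, if anything falls off the work surface, if the arm or the gripper's body presses on something with over 40 N, if the wrist force passes 120 N, or if a joint passes its speed limit or range.

## Working session

There is one attempt and no reset: what is moved stays moved. The work goes in short steps, Python scripts to look and compute and a shell command to move; the robot and the scene stay as the last step left them, time stands still between calls to the robot, and variables do not carry over. Pictures are saved under pics/ and viewed, at most 14 in all, crops included, and the job is handed in when it is done.

```bash
mkdir -p pics
cat > h.py <<'E'
import numpy as np, cv2
from scipy.spatial.transform import Rotation as R
from station import sense, eyes, workorder, manip
def snap(name,f,crop=None,s=1):
    im=eyes.snapshot(name)[:,:,::-1].copy()
    cv2.imwrite('pics/raw_'+f,im)
    if crop: u0,v0,u1,v1=crop; im=im[v0:v1,u0:u1]
    if s!=1: im=cv2.resize(im,None,fx=s,fy=s,interpolation=cv2.INTER_CUBIC)
    cv2.imwrite('pics/'+f,im)
def cam(name):
    p=eyes.camera_params(name); K=np.array([[p['fx'],0,p['cx']],[0,p['fy'],p['cy']],[0,0,1.]])
    return K,cv2.Rodrigues(np.array(p['rvec'],float))[0],np.array(p['tvec'],float).ravel()
def w(name,u,v,z=0,axis=2):
    K,Rm,t=cam(name); d=Rm.T@np.linalg.inv(K)@[u,v,1]; c=-Rm.T@t
    return c+d*(z-c[axis])/d[axis]
def px(name,P):
    K,Rm,t=cam(name); q=K@(Rm@np.array(P)+t); return q[:2]/q[2]
def st():
    s=sense(); print(round(s['t'],2),np.round(s['tcp_pos'],4),'zrot',np.round(R.from_quat(s['tool_rot']).as_matrix().T,3).tolist(),np.round(s['force'],1),s['finger_gap'],s['gripper_force'])
E
python3 - <<'E'
from h import *
snap('top','a.png',s=1.5);snap('scene','b.png',s=1.5);st()
for n in('top','scene'):
    K,Rm,t=cam(n);print(n,K[0,0],-Rm.T@t,Rm[2])
E
```

```text
0.1 [ 0.1411 -0.6083  0.303 ] zrot [[0.974, 0.226, 0.0], [0.226, -0.974, -0.002], [-0.0, 0.002, -1.0]] [-0.3 -0.1  0.2] 0.9968449303387754 0.0
top 437.92989840606276 [0.46512042 0.00412718 1.32958821] [ 0.06958654  0.01425257 -0.9974741 ]
scene 354.2039886526112 [0.09311764 0.49847967 0.81298182] [ 0.4750998  -0.50281825 -0.72211771]
```

View pics/a.png

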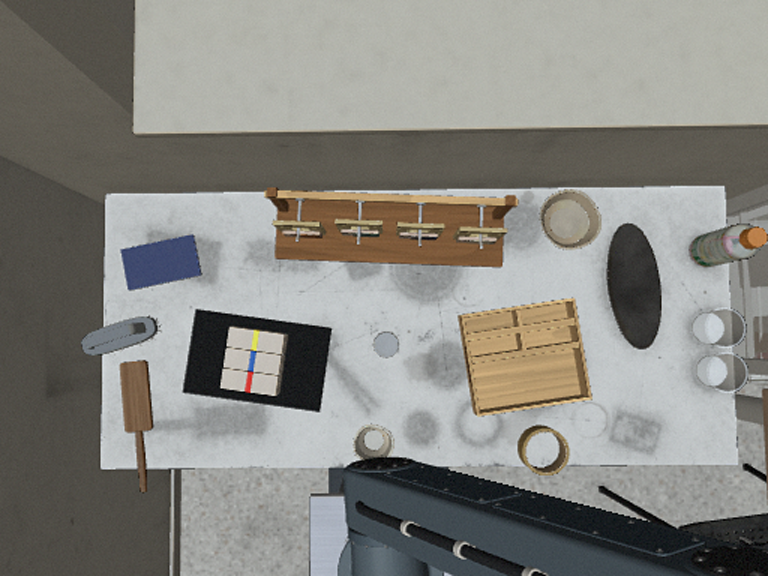

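View pics/b.png

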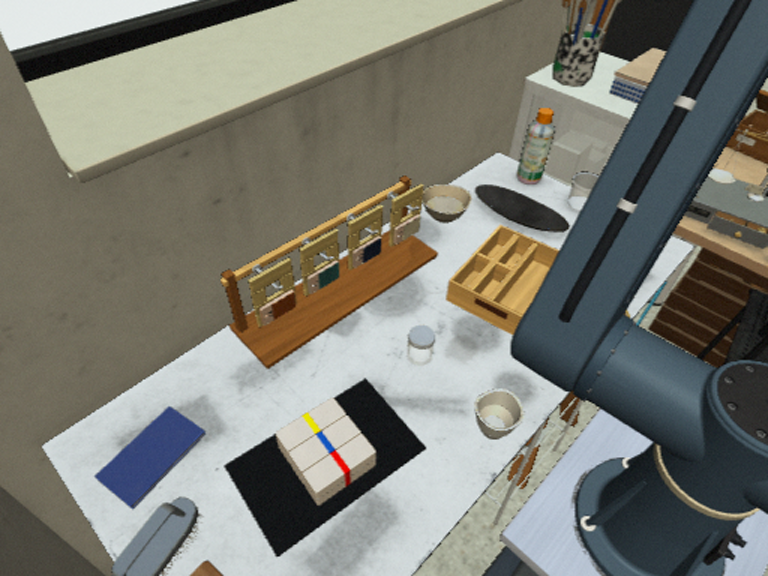

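Top picture: yellow/blue/red moulds at about (255,340),(252,361),(249,382), jar (386,344), caddy centre ~(525,356), and four boards at (298,230),(360,230),(421,232),(480,239). In the scene picture the tiles run brown, green, navy, cream. I'll take enlarged crops next.

Run:
```python
import cv2,numpy as np
im=cv2.imread('pics/raw_a.png')
r=lambda u0,v0,u1,v1,s:cv2.resize(im[v0:v1,u0:u1],None,fx=s,fy=s,interpolation=cv2.INTER_CUBIC)
a=r(120,200,220,280,4);b=r(300,195,400,280,4)   # 400x320 , 400x340
c=np.zeros((340,800,3),np.uint8);c[:320,:400]=a;c[:,400:]=b
d=r(170,120,350,178,4.4)
d=np.pad(d,((0,0),(0,800-d.shape[1]),(0,0)))
cv2.imwrite('pics/c.png',np.vstack([c,d]));print(d.shape)
```

```text
(255, 800, 3)
```

View pics/c.png

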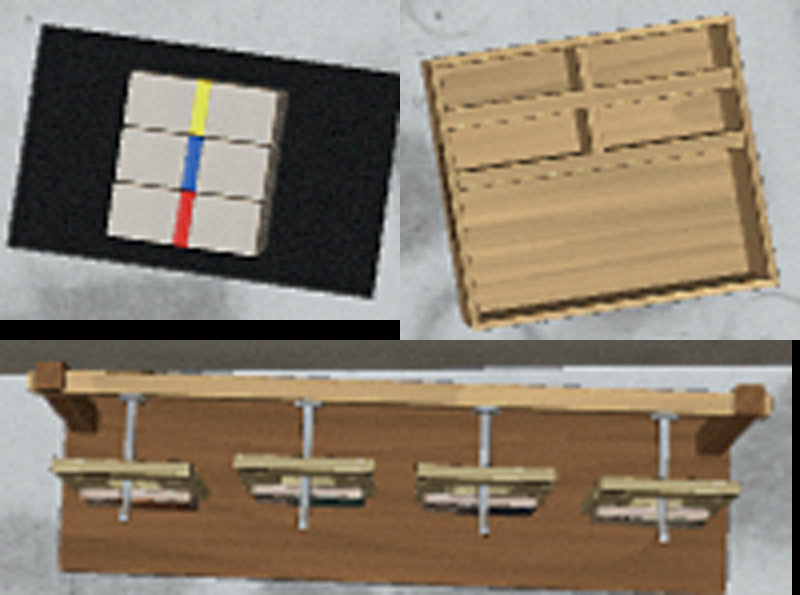

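Run:
```python
from h import *
np.set_printoptions(precision=4,suppress=True)
def pts(L,ou,ov,su,u0,v0,z): return np.array([w('top',ou+(u-u0)/su,ov+(v-v0)/su,z) for u,v in L])
def rep(n,P):
    c=P.mean(0); e=(P[1]-P[0]+P[2]-P[3])/2; f=(P[0]-P[3]+P[1]-P[2])/2
    print(n,c,'len',np.hypot(*e[:2]),np.hypot(*f[:2]),'yaw of y axis(-e)',np.degrees(np.arctan2(e[0],-e[1])),np.degrees(np.arctan2(f[1],f[0])))
rep('moulds',pts([(130,71),(277,92),(260,255),(107,236)],120,200,4,0,0,.054))
rep('mat',pts([(42,25),(400,75),(373,297),(9,245)],120,200,4,0,0,.004))
rep('caddy',pts([(422,62),(733,16),(779,284),(470,327)],300,195,4,400,0,.06))
T=pts([(124,519),(302,526),(483,532),(663,538)],170,120,4.4,0,340,.162)
Rt=pts([(130,398),(308,404),(487,410),(665,414)],170,120,4.4,0,340,.15)
print('tips',T);print('roots',Rt)
B=pts([(55,463),(192,468),(236,461),(374,465),(417,471),(555,475),(601,484),(740,490)],170,120,4.4,0,340,.185)
for i in range(0,8,2): print('board',(B[i]+B[i+1])/2,np.linalg.norm(B[i]-B[i+1]),'yaw',np.degrees(np.arctan2(-(B[i+1]-B[i])[0]*-1,-(B[i+1]-B[i])[1])))
print('jar',w('top',386/1.5,344/1.5,.062))
```

```text
moulds [0.4186 0.2598 0.054 ] len 0.1104247272156338 0.11927768331912877 yaw of y axis(-e) -8.06073853343647 -6.846295230682723
mat [0.4192 0.2607 0.004 ] len 0.2764561442886375 0.16733432453585056 yaw of y axis(-e) -8.502924760820893 -7.661348392869377
caddy [ 0.4223 -0.2658  0.06  ] len 0.22495831077367828 0.19316550641096103 yaw of y axis(-e) 7.600646468797902 8.559885776635513
tips [[ 0.6364  0.1584  0.162 ]
 [ 0.6308  0.0495  0.162 ]
 [ 0.6258 -0.0609  0.162 ]
 [ 0.6208 -0.1703  0.162 ]]
roots [[ 0.7138  0.1561  0.15  ]
 [ 0.7086  0.0456  0.15  ]
 [ 0.7034 -0.0652  0.15  ]
 [ 0.6995 -0.175   0.15  ]]
board [0.6654 0.1556 0.185 ] 0.08256267671012202 yaw -2.8226378179124336
board [0.6656 0.0465 0.185 ] 0.0828928917495944 yaw -2.3937551643588733
board [ 0.6582 -0.0619  0.185 ] 0.08261187559729637 yaw -2.391309764965949
board [ 0.6483 -0.172   0.185 ] 0.0829445688135288 yaw -3.2078892315872363
jar [0.4494 0.001  0.062 ]
```

```bash
cat >> h.py <<'E'
def go(x,y,z,yaw):
    """print the shift (tool axes, cm) and turn wz (deg) to TCP x,y,z with tool x at yaw deg"""
    s=sense(); M=R.from_quat(s['tool_rot']).as_matrix()
    d=M.T@(np.array([x,y,z])-s['tcp_pos'])*100
    g=np.radians(yaw); T=np.array([[np.cos(g),np.sin(g),0],[np.sin(g),-np.cos(g),0],[0,0,-1]])
    rv=np.degrees(R.from_matrix(M.T@T).as_rotvec())
    d2=T.T@(np.array([x,y,z])-s['tcp_pos'])*100
    print('t',round(s['t'],1),'shift now',d.round(2),'turn',rv.round(2),'| shift after turn',d2.round(2),'F',np.round(s['force'],1),'gap',round(s['finger_gap'],3))
E
python3 -m inch '[{"wz":-9.9},{"wz":-9.9},{"wz":-9.9},{"wz":-9.9},{"wz":-9.9},{"wz":-9.9},{"wz":-9.9}]' 0
python3 -c "
from h import *
go(.45,-.25,.304,82.3)"
```

```text
t 0.1 shift now [ 3.818e+01 -2.793e+01 -3.000e-02] turn [ -0.09  -0.09 -69.25] | shift after turn [39.65 25.81 -0.1 ] F [-0.3 -0.1  0.2] gap 0.997invalid input at $[0]: expected keys dx, dy, dz, wx, wy, wz
```

All keys are needed in each row.

```bash
python3 -m inch '[{"dx":0,"dy":0,"dz":0,"wx":0,"wy":0,"wz":-9.9},{"dx":0,"dy":0,"dz":0,"wx":0,"wy":0,"wz":-9.9},{"dx":0,"dy":0,"dz":0,"wx":0,"wy":0,"wz":-9.9},{"dx":0,"dy":0,"dz":0,"wx":0,"wy":0,"wz":-9.9},{"dx":0,"dy":0,"dz":0,"wx":0,"wy":0,"wz":-9.9},{"dx":0,"dy":0,"dz":0,"wx":0,"wy":0,"wz":-9.9},{"dx":0,"dy":0,"dz":0,"wx":0,"wy":0,"wz":-9.9}]' 0
python3 -m inch '[{"dx":5,"dy":3.2,"dz":0,"wx":0,"wy":0,"wz":0},{"dx":5,"dy":3.2,"dz":0,"wx":0,"wy":0,"wz":0},{"dx":5,"dy":3.2,"dz":0,"wx":0,"wy":0,"wz":0},{"dx":5,"dy":3.2,"dz":0,"wx":0,"wy":0,"wz":0},{"dx":5,"dy":3.2,"dz":0,"wx":0,"wy":0,"wz":0},{"dx":5,"dy":3.2,"dz":0,"wx":0,"wy":0,"wz":0},{"dx":5,"dy":3.2,"dz":0,"wx":0,"wy":0,"wz":0},{"dx":5,"dy":3.2,"dz":0,"wx":0,"wy":0,"wz":0},{"dx":0,"dy":0,"dz":0,"wx":0,"wy":0,"wz":0}]'
python3 -c "
from h import *
go(.4059,.1657,.2,82.3)"
```

```text
t: 0.98
tcp_pos: [0.1411, -0.6085, 0.3033]
tool_rot: [0.751, 0.661, 0.0, -0.001]
force: [0.5, 0.4, 1.3]
finger_gap: -0.004
gripper_force: 0.0
t: 2.1
tcp_pos: [0.4498, -0.2429, 0.3036]
tool_rot: [0.75, 0.661, 0.0, -0.001]
force: [-0.7, -0.9, -0.6]
finger_gap: -0.002
gripper_force: 0.0
t 2.1 shift now [39.96 -9.52 10.41] turn [-0.03 -0.07  0.43] | shift after turn [39.9  -9.82 10.36] F [-0.7 -0.9 -0.6] gap -0.002
```

```bash
python3 -m inch '[{"dx":5,"dy":-1.2,"dz":0,"wx":0,"wy":0,"wz":0},{"dx":5,"dy":-1.2,"dz":0,"wx":0,"wy":0,"wz":0.4},{"dx":5,"dy":-1.2,"dz":0,"wx":0,"wy":0,"wz":0},{"dx":5,"dy":-1.2,"dz":0,"wx":0,"wy":0,"wz":0},{"dx":5,"dy":-1.2,"dz":0,"wx":0,"wy":0,"wz":0},{"dx":5,"dy":-1.2,"dz":3.4,"wx":0,"wy":0,"wz":0},{"dx":5,"dy":-1.2,"dz":3.4,"wx":0,"wy":0,"wz":0},{"dx":5,"dy":-1.2,"dz":3.4,"wx":0,"wy":0,"wz":0},{"dx":0,"dy":0,"dz":0,"wx":0,"wy":0,"wz":0}]'
python3 - <<'E'
from h import *
go(.4059,.1657,.100,82.3)
snap('top','d.png',(110,190,260,290),5)
E
```

```text
t: 3.22
tcp_pos: [0.4063, 0.1646, 0.1996]
tool_rot: [0.753, 0.658, -0.003, -0.002]
force: [-0.0, -0.8, 0.1]
finger_gap: -0.001
gripper_force: 0.0
t 3.2 shift now [0.12 0.01 9.96] turn [-0.35  0.1  -0.08] | shift after turn [ 0.1  -0.06  9.96] F [-0.  -0.8  0.1] gap -0.001
```

View pics/d.png

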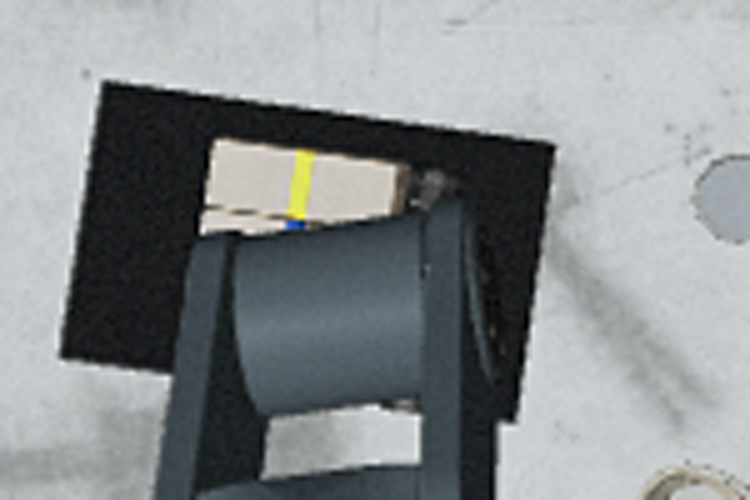

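```bash
python3 -m inch '[{"dx":0,"dy":0,"dz":3.4,"wx":0,"wy":0,"wz":0},{"dx":0,"dy":0,"dz":3.3,"wx":0,"wy":0,"wz":0},{"dx":0,"dy":0,"dz":3.3,"wx":0,"wy":0,"wz":0},{"dx":1,"dy":0,"dz":0,"wx":0,"wy":0,"wz":0},{"dx":1,"dy":0,"dz":0,"wx":0,"wy":0,"wz":0},{"dx":1,"dy":0,"dz":0,"wx":0,"wy":0,"wz":0},{"dx":0.5,"dy":0,"dz":0,"wx":0,"wy":0,"wz":0},{"dx":0.5,"dy":0,"dz":0,"wx":0,"wy":0,"wz":0},{"dx":0.5,"dy":0,"dz":0,"wx":0,"wy":0,"wz":0}]'
python3 - <<'E'
from h import *
go(.4186+.07*.134,.2598+.07*.991,.100,82.3)
snap('scene','e.png',(140,220,320,370),4)
E
```

```text
t: 4.4
tcp_pos: [0.4148, 0.2073, 0.1027]
tool_rot: [0.755, 0.656, -0.0, 0.001]
force: [1.0, -5.2, 5.4]
finger_gap: 0.0
gripper_force: 2.9
t 4.4 shift now [12.25 -0.38  0.26] turn [ 0.05  0.04 -0.28] | shift after turn [12.25 -0.32  0.27] F [ 1.  -5.2  5.4] gap 0.0
```

View pics/e.png

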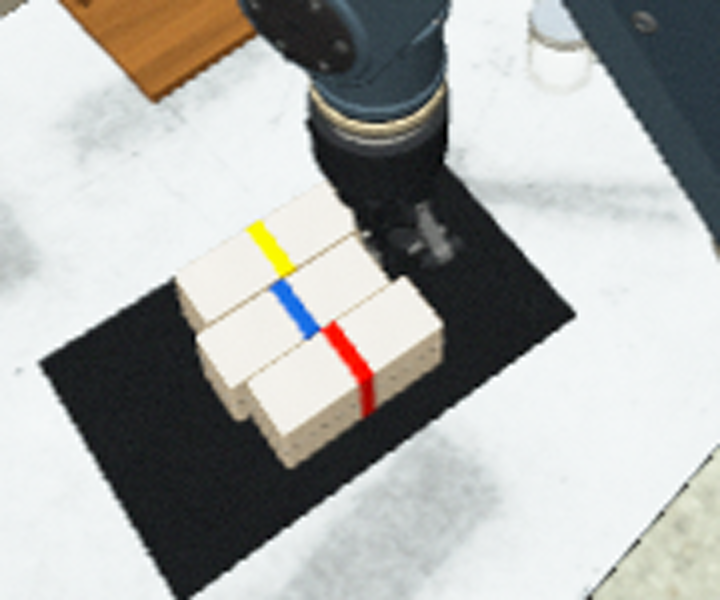

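The blue mould slides out alone, with its strap at crop (295,310) now ahead of red/yellow. I'll keep pushing, with a 3 mm sideways correction.

```bash
python3 -m inch '[{"dx":0,"dy":-0.3,"dz":0,"wx":0,"wy":0,"wz":0},{"dx":0.6,"dy":0,"dz":0,"wx":0,"wy":0,"wz":0},{"dx":0.6,"dy":0,"dz":0,"wx":0,"wy":0,"wz":0},{"dx":0.6,"dy":0,"dz":0,"wx":0,"wy":0,"wz":0},{"dx":0.6,"dy":0,"dz":0,"wx":0,"wy":0,"wz":0},{"dx":0.6,"dy":0,"dz":0,"wx":0,"wy":0,"wz":0},{"dx":0.6,"dy":0,"dz":0,"wx":0,"wy":0,"wz":0},{"dx":0.6,"dy":0,"dz":0,"wx":0,"wy":0,"wz":0},{"dx":0,"dy":0,"dz":0,"wx":0,"wy":0,"wz":0}]'
python3 -m inch '[{"dx":-0.3,"dy":0,"dz":0,"wx":0,"wy":0,"wz":0},{"dx":0,"dy":0,"dz":-4,"wx":0,"wy":0,"wz":0},{"dx":0,"dy":0,"dz":-4,"wx":0,"wy":0,"wz":0},{"dx":0,"dy":-3,"dz":-4,"wx":0,"wy":0,"wz":0},{"dx":-5,"dy":0,"dz":-2,"wx":0,"wy":0,"wz":0},{"dx":-5,"dy":0,"dz":0,"wx":0,"wy":0,"wz":0},{"dx":-5,"dy":0,"dz":0,"wx":0,"wy":0,"wz":0},{"dx":0,"dy":0,"dz":0,"wx":0,"wy":0,"wz":0}]'
python3 - <<'E'
from h import *
snap('top','f.png',(110,190,260,290),5); st()
E
```

```text
t: 5.58
tcp_pos: [0.4172, 0.2499, 0.1019]
tool_rot: [0.755, 0.656, -0.0, -0.0]
force: [0.5, -0.3, 0.0]
finger_gap: -0.004
gripper_force: 0.2
t: 6.58
tcp_pos: [0.3657, 0.1, 0.2419]
tool_rot: [0.757, 0.653, -0.0, -0.0]
force: [0.7, -0.3, 0.1]
finger_gap: 0.001
gripper_force: 0.0
6.62 [0.3662 0.1012 0.2419] zrot [[0.144, 0.99, 0.0], [0.99, -0.144, -0.001], [-0.0, 0.001, -1.0]] [ 1.4  0.1 -0.3] -0.001693126255483509 0.0
```

View pics/f.png

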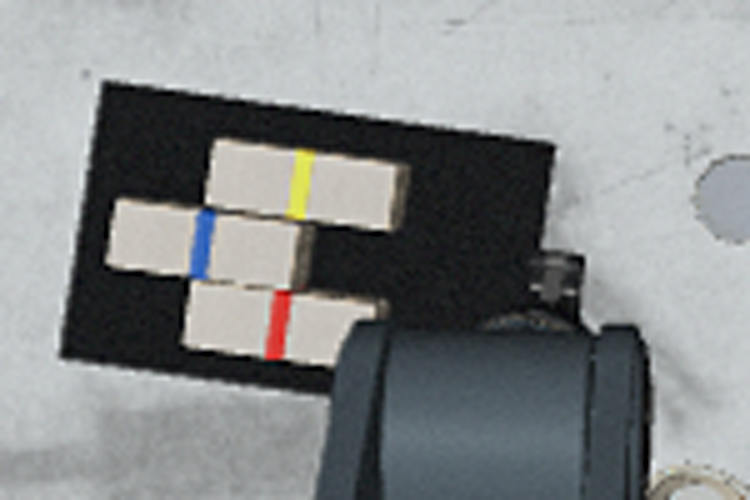

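Blue now sticks out with corners at crop (115,199),(303,224),(295,290),(106,266): 45–56 mm past its neighbours, enough for the fingers.

Run:
```python
from h import *
P=np.array([w('top',110+u/5,190+v/5,.054) for u,v in [(115,199),(303,224),(295,290),(106,266)]])
c=P.mean(0); e=(P[0]-P[1]+P[3]-P[2])/2; e/=np.linalg.norm(e); yaw=np.degrees(np.arctan2(e[1],e[0]))
g=c+e*.033; print(c,e,yaw,g)
go(*g[:2],.2419,yaw); go(*g[:2],.093,yaw)
```

```text
[0.4244928  0.31071731 0.054     ] [0.13693253 0.99058038 0.        ] 82.12961622310276 [0.42901158 0.34340646 0.054     ]
t 6.6 shift now [2.488e+01 2.720e+00 1.000e-02] turn [-0.03 -0.03 -0.43] | shift after turn [24.86  2.91 -0.  ] F [ 1.4  0.1 -0.3] gap -0.002
t 6.6 shift now [24.87  2.73 14.9 ] turn [-0.03 -0.03 -0.43] | shift after turn [24.86  2.91 14.89] F [ 1.4  0.1 -0.3] gap -0.002
```

```bash
python3 -m inch '[{"dx":5,"dy":0.6,"dz":0,"wx":0,"wy":0,"wz":-0.4},{"dx":5,"dy":0.6,"dz":0,"wx":0,"wy":0,"wz":0},{"dx":5,"dy":0.6,"dz":0,"wx":0,"wy":0,"wz":0},{"dx":5,"dy":0.6,"dz":0,"wx":0,"wy":0,"wz":0},{"dx":4.9,"dy":0.5,"dz":0,"wx":0,"wy":0,"wz":0},{"dx":0,"dy":0,"dz":0,"wx":0,"wy":0,"wz":0},{"dx":0,"dy":0,"dz":5,"wx":0,"wy":0,"wz":0},{"dx":0,"dy":0,"dz":4,"wx":0,"wy":0,"wz":0},{"dx":0,"dy":0,"dz":0,"wx":0,"wy":0,"wz":0}]' 1 60
python3 -c "
from h import *
go(.4290,.3434,.093,82.13)"
```

```text
t: 7.75
tcp_pos: [0.4258, 0.3441, 0.1491]
tool_rot: [0.752, 0.659, -0.004, -0.001]
force: [-0.0, 0.0, 0.2]
finger_gap: 0.997
gripper_force: 0.0
t 7.8 shift now [0.   0.36 5.61] turn [-0.42  0.29  0.26] | shift after turn [-0.02  0.32  5.61] F [-0.   0.   0.2] gap 0.997
```

```bash
python3 -m inch '[{"dx":0,"dy":0.3,"dz":3,"wx":-0.3,"wy":0.3,"wz":0},{"dx":0,"dy":0,"dz":2.6,"wx":0,"wy":0,"wz":0},{"dx":0,"dy":0,"dz":0,"wx":0,"wy":0,"wz":0},{"dx":0,"dy":0,"dz":0,"wx":0,"wy":0,"wz":0}]'
python3 -m inch '[{"dx":0,"dy":0,"dz":0,"wx":0,"wy":0,"wz":0},{"dx":0,"dy":0,"dz":0,"wx":0,"wy":0,"wz":0},{"dx":0,"dy":0,"dz":0,"wx":0,"wy":0,"wz":0},{"dx":0,"dy":0,"dz":0,"wx":0,"wy":0,"wz":0},{"dx":0,"dy":0,"dz":0,"wx":0,"wy":0,"wz":0},{"dx":0,"dy":0,"dz":0,"wx":0,"wy":0,"wz":0}]' 0.2 60
python3 -m inch '[{"dx":0,"dy":0,"dz":-2,"wx":0,"wy":0,"wz":0},{"dx":0,"dy":0,"dz":-4,"wx":0,"wy":0,"wz":0},{"dx":0,"dy":0,"dz":-5,"wx":0,"wy":0,"wz":0},{"dx":0,"dy":0,"dz":-4,"wx":0,"wy":0,"wz":0},{"dx":0,"dy":0,"dz":0,"wx":0,"wy":0,"wz":0}]'
python3 - <<'E'
from h import *
snap('scene','g.png',s=1.5); snap('top','g2.png')
go(.40,0.2,.26,98.2)
E
```

```text
t: 8.25
tcp_pos: [0.4324, 0.3453, 0.0976]
tool_rot: [0.753, 0.658, 0.005, 0.001]
force: [-0.1, 0.1, 0.0]
finger_gap: 0.999
gripper_force: 0.0
t: 9.0
tcp_pos: [0.4319, 0.345, 0.097]
tool_rot: [0.753, 0.658, 0.004, 0.0]
force: [-1.5, 1.4, 6.6]
finger_gap: 0.457
gripper_force: 61.1
t: 9.62
tcp_pos: [0.4322, 0.3449, 0.249]
tool_rot: [0.753, 0.658, 0.007, 0.001]
force: [0.3, 0.9, -3.0]
finger_gap: 0.457
gripper_force: 60.9
t 9.7 shift now [-14.65  -1.08  -1.52] turn [  0.29  -0.23 -15.85] | shift after turn [-13.8   -5.05  -1.45] F [ 0.6 -0.1 -2.4] gap 0.459
```

View pics/g.png

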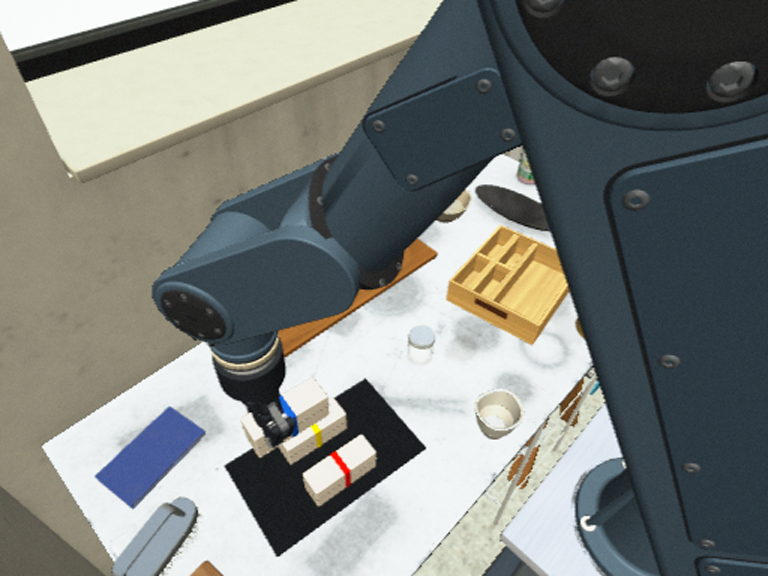

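The blue mould is held level at (285,415), and yellow (318,435) and red (340,465) still stand. Carrying it to the caddy.

```bash
python3 -m inch '[{"dx":-4,"dy":0,"dz":-0.8,"wx":0,"wy":0,"wz":-8},{"dx":-4,"dy":-0.6,"dz":-0.7,"wx":0.3,"wy":0,"wz":-7.9},{"dx":-5,"dy":-0.7,"dz":0,"wx":0,"wy":0,"wz":0},{"dx":-5,"dy":-0.7,"dz":0,"wx":0,"wy":0,"wz":0},{"dx":-5,"dy":-0.7,"dz":0,"wx":0,"wy":0,"wz":0},{"dx":-5,"dy":-0.7,"dz":0,"wx":0,"wy":0,"wz":0},{"dx":-5,"dy":-0.7,"dz":0,"wx":0,"wy":0,"wz":0},{"dx":-5,"dy":-0.7,"dz":0,"wx":0,"wy":0,"wz":0},{"dx":0,"dy":0,"dz":0,"wx":0,"wy":0,"wz":0}]'
python3 - <<'E'
from h import *
go(.373,-.2384,.25,98.1)
snap('top','i.png',(290,185,420,290),6)
E
```

```text
t: 10.85
tcp_pos: [0.421, -0.0415, 0.2577]
tool_rot: [0.657, 0.754, 0.001, -0.002]
force: [-0.7, 0.1, -3.0]
finger_gap: 0.462
gripper_force: 60.9
t 10.8 shift now [-18.85  -7.46   0.69] turn [-0.08 -0.28 -0.2 ] | shift after turn [-18.82  -7.53   0.77] F [-0.7  0.1 -3. ] gap 0.462
```

View pics/i.png

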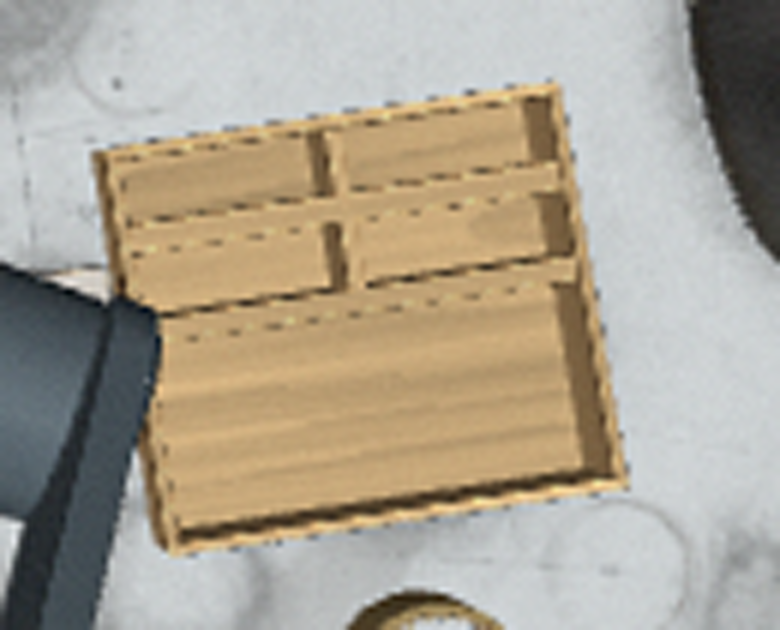

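The caddy has not moved: corners at crop (95,150),(560,85),(627,487),(170,550) match the first measurement.

```bash
python3 -m inch '[{"dx":-4.7,"dy":-1.9,"dz":0,"wx":0,"wy":-0.3,"wz":0},{"dx":-4.7,"dy":-1.9,"dz":0,"wx":0,"wy":0,"wz":0},{"dx":-4.7,"dy":-1.9,"dz":0,"wx":0,"wy":0,"wz":0},{"dx":-4.7,"dy":-1.8,"dz":0,"wx":0,"wy":0,"wz":0},{"dx":0,"dy":0,"dz":0,"wx":0,"wy":0,"wz":0},{"dx":0,"dy":0,"dz":5,"wx":0,"wy":0,"wz":0},{"dx":0,"dy":0,"dz":3,"wx":0,"wy":0,"wz":0},{"dx":0,"dy":0,"dz":0,"wx":0,"wy":0,"wz":0}]'
python3 -c "
from h import *
go(.373,-.2384,.101,98.1)"
```

```text
t: 11.9
tcp_pos: [0.373, -0.232, 0.1769]
tool_rot: [0.654, 0.757, 0.001, -0.004]
force: [-0.2, -1.2, -2.5]
finger_gap: 0.457
gripper_force: 61.1
t 11.9 shift now [-0.68 -0.06  7.59] turn [-0.21 -0.36  0.28] | shift after turn [-0.63 -0.09  7.59] F [-0.2 -1.2 -2.5] gap 0.457
```

```bash
python3 -m inch '[{"dx":-0.6,"dy":0,"dz":3,"wx":-0.2,"wy":-0.4,"wz":0.3},{"dx":0,"dy":0,"dz":2,"wx":0,"wy":0,"wz":0},{"dx":0,"dy":0,"dz":1.2,"wx":0,"wy":0,"wz":0},{"dx":0,"dy":0,"dz":0.8,"wx":0,"wy":0,"wz":0},{"dx":0,"dy":0,"dz":0.4,"wx":0,"wy":0,"wz":0},{"dx":0,"dy":0,"dz":0,"wx":0,"wy":0,"wz":0}]'
```

```text
t: 12.65
tcp_pos: [0.3754, -0.2418, 0.1054]
tool_rot: [0.656, 0.754, -0.001, 0.005]
force: [-0.2, 0.6, -1.5]
finger_gap: 0.458
gripper_force: 61.1
```

```bash
python3 -m inch '[{"dx":0,"dy":0,"dz":0.2,"wx":0,"wy":0,"wz":0},{"dx":0,"dy":0,"dz":0.2,"wx":0,"wy":0,"wz":0},{"dx":0,"dy":0,"dz":0,"wx":0,"wy":0,"wz":0}]'
python3 -m inch '[{"dx":0,"dy":0,"dz":0,"wx":0,"wy":0,"wz":0},{"dx":0,"dy":0,"dz":0,"wx":0,"wy":0,"wz":0},{"dx":0,"dy":0,"dz":0,"wx":0,"wy":0,"wz":0}]' 0.66
python3 -m inch '[{"dx":0,"dy":0,"dz":-3,"wx":0,"wy":0,"wz":0},{"dx":0,"dy":0,"dz":-4,"wx":0,"wy":0,"wz":0},{"dx":0,"dy":0,"dz":-5,"wx":0,"wy":0,"wz":0},{"dx":5,"dy":3,"dz":-5,"wx":0,"wy":0,"wz":0},{"dx":5,"dy":3,"dz":-3,"wx":0,"wy":0,"wz":0},{"dx":5,"dy":3,"dz":0,"wx":0,"wy":0,"wz":0},{"dx":5,"dy":3,"dz":0,"wx":0,"wy":0,"wz":0},{"dx":0,"dy":0,"dz":0,"wx":0,"wy":0,"wz":0}]'
python3 - <<'E'
from h import *
snap('scene','j.png',(290,140,390,240),6)
T=np.array([.6258,-.0609]);
E
```

```text
t: 13.02
tcp_pos: [0.3754, -0.242, 0.1013]
tool_rot: [0.656, 0.754, -0.001, 0.005]
force: [-0.4, 0.3, -1.7]
finger_gap: 0.46
gripper_force: 61.4
t: 13.4
tcp_pos: [0.3754, -0.2418, 0.1013]
tool_rot: [0.656, 0.754, -0.001, 0.005]
force: [0.2, 0.3, 0.6]
finger_gap: 0.663
gripper_force: 0.0
t: 14.4
tcp_pos: [0.4604, -0.0346, 0.2896]
tool_rot: [0.654, 0.757, -0.001, 0.005]
force: [-0.2, 0.5, -0.1]
finger_gap: 0.663
gripper_force: 0.0
```

View pics/j.png

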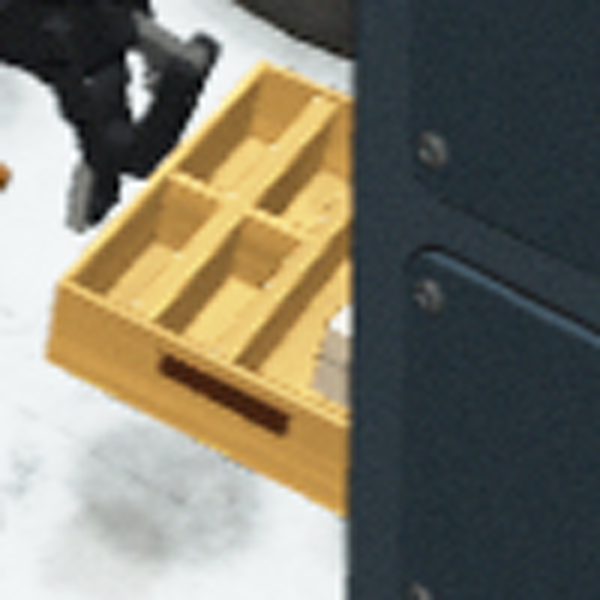

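The mould's end is visible in the bay at crop (335,345), on the floor. Next, I check the slot geometry and work out the cream board approach.

```bash
cat >> h.py <<'E'
C=np.array([.4223,-.2658]); CY=np.radians(8.1)
def cad(lx,ly):
    c,s=np.cos(CY),np.sin(CY); return C+[c*lx-s*ly,s*lx+c*ly]
B=dict(brown=(.6654,.1556),green=(.6656,.0465),navy=(.6582,-.0619),cream=(.6483,-.172))
SY=np.array([np.sin(np.radians(2.7)),np.cos(np.radians(2.7))])
OFF=.02
def slot(lx,ly): return cad(lx+.0035,ly+OFF)
E
python3 - <<'E'
from h import *
for lx in(.0315,.0765):
    print(lx,[((px('top',[*cad(lx+a,.0545),.056])-[290,185])*6).round() for a in(-.016,.016)],[((px('top',[*cad(lx+a,-.0545),.056])-[290,185])*6).round() for a in(-.016,.016)])
for k in('cream','navy'):
    p=np.array(B[k])+OFF*SY; print(k,p); go(*p,.27,87.3)
E
```

```text
0.0315 [array([242., 302.]), array([231., 236.])] [array([466., 268.]), array([455., 202.])]
0.0765 [array([227., 210.]), array([216., 144.])] [array([450., 175.]), array([439., 110.])]
cream [ 0.64924213 -0.1520222 ]
t 14.4 shift now [-14.14  17.06   2.13] turn [ 0.3   0.45 10.93] | shift after turn [-10.67  19.45   1.94] F [-0.  -0.5 -0.2] gap 0.656
navy [ 0.65914213 -0.0419222 ]
t 14.4 shift now [-3.39 19.62  2.05] turn [ 0.3   0.45 10.93] | shift after turn [ 0.38 19.92  1.94] F [-0.  -0.5 -0.2] gap 0.656
```

```bash
python3 -m inch '[{"dx":-4,"dy":4,"dz":0,"wx":0.3,"wy":0.4,"wz":5.5},{"dx":-4,"dy":5,"dz":0.5,"wx":0,"wy":0,"wz":5.4},{"dx":-3,"dy":5,"dz":0.5,"wx":0,"wy":0,"wz":0},{"dx":0,"dy":4.8,"dz":0.5,"wx":0,"wy":0,"wz":0},{"dx":0,"dy":0,"dz":0.4,"wx":0,"wy":0,"wz":0},{"dx":0,"dy":0,"dz":0,"wx":0,"wy":0,"wz":0}]' 0.4 40
python3 - <<'E'
from h import *
go(.6492,-.1520,.226,87.3)
snap('top','k.png',(290,110,370,190),7)
E
```

```text
t: 15.2
tcp_pos: [0.65, -0.1451, 0.2698]
tool_rot: [0.726, 0.688, -0.001, -0.001]
force: [-0.6, -1.0, 0.4]
finger_gap: 0.4
gripper_force: 0.0
t 15.2 shift now [-0.69 -0.02  4.38] turn [-0.23  0.   -0.34] | shift after turn [-0.69 -0.05  4.38] F [-0.6 -1.   0.4] gap 0.4
```

View pics/k.png

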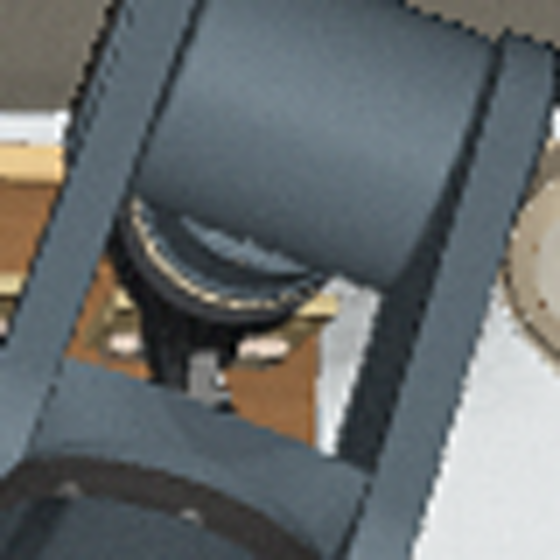

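The gripper is above the cream board (header ends seen at crop (110,310) and (320,310)); going down to grip.

```bash
python3 -m inch '[{"dx":-0.6,"dy":0,"dz":2,"wx":0,"wy":0,"wz":-0.3},{"dx":0,"dy":0,"dz":1.4,"wx":0,"wy":0,"wz":0},{"dx":0,"dy":0,"dz":1,"wx":0,"wy":0,"wz":0},{"dx":0,"dy":0,"dz":0,"wx":0,"wy":0,"wz":0}]'
python3 -m inch '[{"dx":0,"dy":0,"dz":0,"wx":0,"wy":0,"wz":0},{"dx":0,"dy":0,"dz":0,"wx":0,"wy":0,"wz":0},{"dx":0,"dy":0,"dz":0,"wx":0,"wy":0,"wz":0},{"dx":0,"dy":0,"dz":0,"wx":0,"wy":0,"wz":0},{"dx":0,"dy":0,"dz":0,"wx":0,"wy":0,"wz":0}]' 0 40
python3 -m inch '[{"dx":0,"dy":0,"dz":-1,"wx":0,"wy":0,"wz":0},{"dx":0,"dy":0,"dz":-1,"wx":0,"wy":0,"wz":0},{"dx":0,"dy":0,"dz":0,"wx":0,"wy":0,"wz":0},{"dx":0,"dy":0,"dz":0,"wx":0,"wy":0,"wz":0}]'
python3 - <<'E'
from h import *
snap('scene','l.png',(140,110,300,230),5)
st()
E
```

```text
t: 15.75
tcp_pos: [0.6508, -0.1497, 0.2263]
tool_rot: [0.723, 0.691, -0.001, -0.001]
force: [0.2, -1.0, -0.3]
finger_gap: 0.401
gripper_force: 0.0
t: 16.38
tcp_pos: [0.6518, -0.1502, 0.2277]
tool_rot: [0.723, 0.691, -0.0, 0.001]
force: [-0.6, 0.5, 3.8]
finger_gap: 0.089
gripper_force: 42.3
t: 16.88
tcp_pos: [0.6514, -0.1501, 0.2471]
tool_rot: [0.723, 0.691, -0.0, 0.0]
force: [-0.1, 0.4, -1.0]
finger_gap: 0.093
gripper_force: 41.9
16.93 [ 0.6513 -0.15    0.2469] zrot [[0.046, 0.999, -0.001], [0.999, -0.046, -0.001], [-0.001, -0.001, -1.0]] [ 0.2  0.3 -1.4] 0.08829005221221221 41.87091886997223
```

View pics/l.png

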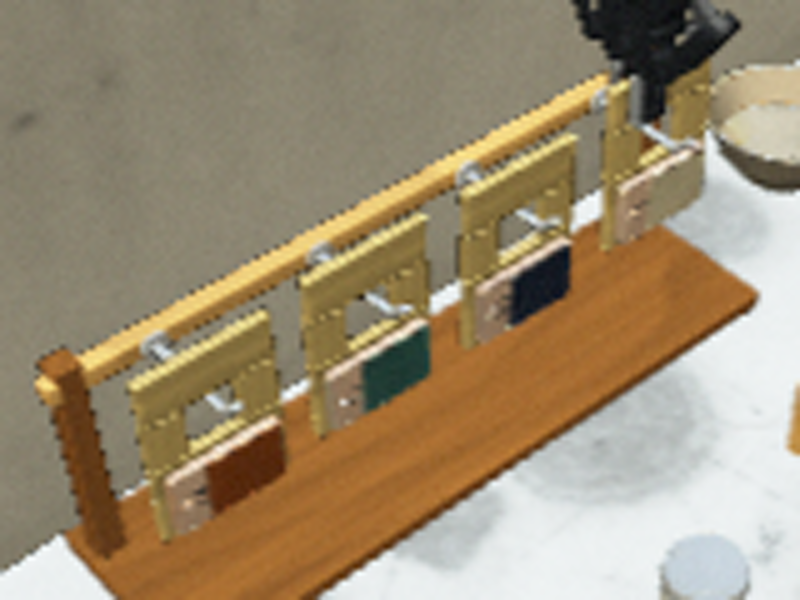

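Cream is gripped and raised, with its window edge clear of the peg tip (680,145). Sliding it off.

```bash
python3 -m inch '[{"dx":0,"dy":-1.5,"dz":0,"wx":0,"wy":0,"wz":0},{"dx":0,"dy":-1.5,"dz":0,"wx":0,"wy":0,"wz":0},{"dx":0,"dy":-1.5,"dz":0,"wx":0,"wy":0,"wz":0},{"dx":0,"dy":-2,"dz":0,"wx":0,"wy":0,"wz":0},{"dx":0,"dy":-1,"dz":0,"wx":0,"wy":0,"wz":0},{"dx":0,"dy":0,"dz":-3,"wx":0,"wy":0,"wz":-5.4},{"dx":0,"dy":0,"dz":-4,"wx":0,"wy":0,"wz":-5.4},{"dx":0,"dy":0,"dz":-2,"wx":0,"wy":0,"wz":0},{"dx":0,"dy":0,"dz":0,"wx":0,"wy":0,"wz":0}]'
python3 - <<'E'
from h import *
st();im=eyes.snapshot('top')[:,:,::-1]; sc=eyes.snapshot('scene')[:,:,::-1]
r=lambda im,u0,v0,u1,v1,s:cv2.resize(im[v0:v1,u0:u1],None,fx=s,fy=s,interpolation=cv2.INTER_CUBIC)
cv2.imwrite('pics/m.png',np.hstack([r(im,290,185,420,290,3),r(sc,230,85,360,190,3)]))
go(*slot(.0765,-.0545),.33,98.1)
E
```

```text
t: 18.05
tcp_pos: [0.5775, -0.1469, 0.3389]
tool_rot: [0.655, 0.756, 0.0, 0.003]
force: [-0.2, 0.5, -1.6]
finger_gap: 0.086
gripper_force: 41.8
18.05 [ 0.5775 -0.1469  0.3389] zrot [[-0.142, 0.99, -0.004], [0.99, 0.142, 0.004], [0.004, -0.003, -1.0]] [-0.2  0.5 -1.6] 0.08568387902222047 41.833375096321106
t 18.1 shift now [-13.1   -8.93   0.64] turn [-0.07  0.02  0.05] | shift after turn [-13.1   -8.92   0.63] F [ 0.   0.1 -0.9] gap 0.084
```

View pics/m.png

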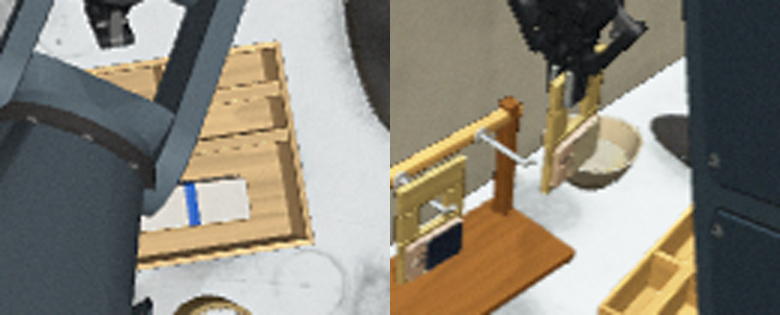

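Cream is off its peg and upright, the caddy's right corners are unchanged, and blue lies in the bay. Moving over the far right slot.

```bash
python3 -m inch '[{"dx":-4.3,"dy":-3,"dz":0,"wx":0,"wy":0,"wz":0},{"dx":-4.3,"dy":-3,"dz":0,"wx":0,"wy":0,"wz":0},{"dx":-4.3,"dy":-2.9,"dz":0,"wx":0,"wy":0,"wz":0},{"dx":0,"dy":0,"dz":4,"wx":0,"wy":0,"wz":0},{"dx":0,"dy":0,"dz":4,"wx":0,"wy":0,"wz":0},{"dx":0,"dy":0,"dz":0,"wx":0,"wy":0,"wz":0},{"dx":0,"dy":0,"dz":0,"wx":0,"wy":0,"wz":0}]'
python3 -c "
from h import *
go(*slot(.0765,-.0525),.1725,98.1)"
```

```text
t: 19.02
tcp_pos: [0.5072, -0.2871, 0.2575]
tool_rot: [0.655, 0.756, -0.0, 0.0]
force: [0.9, 0.3, -0.5]
finger_gap: 0.087
gripper_force: 41.8
t 19.0 shift now [ 0.07 -0.11  8.5 ] turn [0.   0.07 0.06] | shift after turn [ 0.06 -0.11  8.5 ] F [ 0.9  0.3 -0.5] gap 0.087
```

```bash
python3 -m inch '[{"dx":0.1,"dy":-0.1,"dz":2.5,"wx":0,"wy":0,"wz":0},{"dx":0,"dy":0,"dz":2.5,"wx":0,"wy":0,"wz":0},{"dx":0,"dy":0,"dz":1.5,"wx":0,"wy":0,"wz":0},{"dx":0,"dy":0,"dz":1,"wx":0,"wy":0,"wz":0},{"dx":0,"dy":0,"dz":0.6,"wx":0,"wy":0,"wz":0},{"dx":0,"dy":0,"dz":0.2,"wx":0,"wy":0,"wz":0},{"dx":0,"dy":0,"dz":0,"wx":0,"wy":0,"wz":0}]'
```

```text
t: 19.9
tcp_pos: [0.5058, -0.2864, 0.1746]
tool_rot: [0.655, 0.756, -0.0, 0.001]
force: [-0.2, -0.1, -1.6]
finger_gap: 0.088
gripper_force: 41.7
```

```bash
python3 -m inch '[{"dx":0,"dy":0,"dz":0.1,"wx":0,"wy":0,"wz":0},{"dx":0,"dy":0,"dz":0,"wx":0,"wy":0,"wz":0},{"dx":0,"dy":0,"dz":-2,"wx":0,"wy":0,"wz":0},{"dx":0,"dy":0,"dz":-4,"wx":0,"wy":0,"wz":0},{"dx":0,"dy":0,"dz":-4,"wx":0,"wy":0,"wz":0},{"dx":0,"dy":0,"dz":-3,"wx":0,"wy":0,"wz":0},{"dx":0,"dy":0,"dz":0,"wx":0,"wy":0,"wz":5.4},{"dx":0,"dy":0,"dz":0,"wx":0,"wy":0,"wz":5.4},{"dx":0,"dy":0,"dz":0,"wx":0,"wy":0,"wz":0}]' 0.35
python3 -c "
from h import *
go(.6591,-.0419,.300,87.3)"
```

```text
t: 21.02
tcp_pos: [0.5056, -0.286, 0.3036]
tool_rot: [0.723, 0.691, -0.0, 0.001]
force: [0.6, 0.4, -0.2]
finger_gap: 0.35
gripper_force: 0.0
t 21.0 shift now [25.08 14.23  0.34] turn [0.03 0.08 0.11] | shift after turn [25.11 14.18  0.36] F [ 0.6  0.4 -0.2] gap 0.35
```

```bash
python3 -m inch '[{"dx":5,"dy":2.8,"dz":0,"wx":0,"wy":0,"wz":0},{"dx":5,"dy":2.8,"dz":0,"wx":0,"wy":0,"wz":0},{"dx":5,"dy":2.8,"dz":0,"wx":0,"wy":0,"wz":0},{"dx":5,"dy":2.9,"dz":0,"wx":0,"wy":0,"wz":0},{"dx":5,"dy":2.9,"dz":0,"wx":0,"wy":0,"wz":0},{"dx":0,"dy":0,"dz":2,"wx":0,"wy":0,"wz":0},{"dx":0,"dy":0,"dz":0,"wx":0,"wy":0,"wz":0}]'
python3 - <<'E'
from h import *
im=eyes.snapshot('top')[:,:,::-1]; sc=eyes.snapshot('scene')[:,:,::-1]
r=lambda im,u0,v0,u1,v1,s:cv2.resize(im[v0:v1,u0:u1],None,fx=s,fy=s,interpolation=cv2.INTER_CUBIC)
cv2.imwrite('pics/n.png',np.hstack([r(im,290,185,420,290,3),r(sc,200,85,330,190,3)]))
go(.6591,-.0419,.226,87.3)
E
```

```text
t: 21.9
tcp_pos: [0.6581, -0.0418, 0.2811]
tool_rot: [0.722, 0.692, -0.002, -0.001]
force: [-0.8, 0.6, -0.1]
finger_gap: 0.351
gripper_force: 0.0
t 22.0 shift now [0.15 0.03 5.7 ] turn [-0.04  0.06  0.07] | shift after turn [0.14 0.02 5.7 ] F [-0.9 -1.   0.6] gap 0.353
```

View pics/n.png

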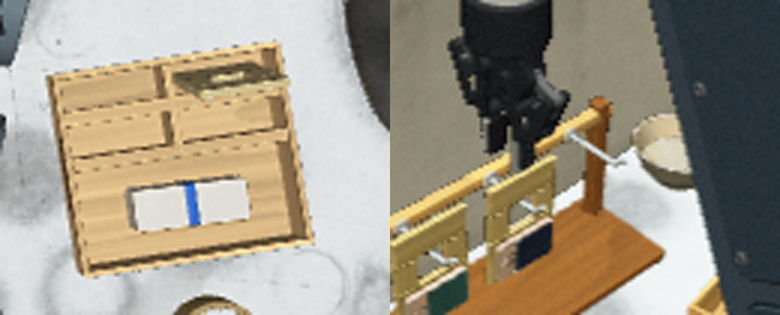

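Cream stands in its slot, leaning toward the bay (top edge at crop (175..288, 95..82)). The gripper is over navy.

```bash
python3 -c "
from h import *
c,s=np.cos(CY),np.sin(CY)
for u,v in[(175,95),(288,82)]:
    p=w('top',290+u/3,185+v/3,.127)[:2]-C; print([c*p[0]+s*p[1],-s*p[0]+c*p[1]])"
python3 -m inch '[{"dx":0.1,"dy":0,"dz":2.5,"wx":0,"wy":0,"wz":0},{"dx":0,"dy":0,"dz":2,"wx":0,"wy":0,"wz":0},{"dx":0,"dy":0,"dz":1.2,"wx":0,"wy":0,"wz":0},{"dx":0,"dy":0,"dz":0,"wx":0,"wy":0,"wz":0}]'
python3 -m inch '[{"dx":0,"dy":0,"dz":0,"wx":0,"wy":0,"wz":0},{"dx":0,"dy":0,"dz":0,"wx":0,"wy":0,"wz":0},{"dx":0,"dy":0,"dz":0,"wx":0,"wy":0,"wz":0},{"dx":0,"dy":0,"dz":0,"wx":0,"wy":0,"wz":0},{"dx":0,"dy":0,"dz":0,"wx":0,"wy":0,"wz":0}]' 0 40
python3 -m inch '[{"dx":0,"dy":0,"dz":-1,"wx":0,"wy":0,"wz":0},{"dx":0,"dy":0,"dz":-1,"wx":0,"wy":0,"wz":0},{"dx":0,"dy":0,"dz":0,"wx":0,"wy":0,"wz":0},{"dx":0,"dy":0,"dz":0,"wx":0,"wy":0,"wz":0}]'
```

```text
[np.float64(0.06194061807804085), np.float64(0.009199147198614656)]
[np.float64(0.05811715190765805), np.float64(-0.09416193571528982)]
t: 22.5
tcp_pos: [0.6588, -0.0426, 0.2257]
tool_rot: [0.724, 0.69, -0.001, -0.0]
force: [0.5, 0.5, 0.5]
finger_gap: 0.348
gripper_force: 0.0
t: 23.12
tcp_pos: [0.6597, -0.0422, 0.227]
tool_rot: [0.723, 0.691, 0.0, 0.001]
force: [0.2, -0.8, 3.9]
finger_gap: 0.09
gripper_force: 44.3
t: 23.62
tcp_pos: [0.6588, -0.0418, 0.2458]
tool_rot: [0.723, 0.691, -0.001, 0.0]
force: [0.2, 0.8, -1.3]
finger_gap: 0.088
gripper_force: 43.6
```

```bash
python3 -m inch '[{"dx":0,"dy":-1.5,"dz":0,"wx":0,"wy":0,"wz":0},{"dx":0,"dy":-1.5,"dz":0,"wx":0,"wy":0,"wz":0},{"dx":0,"dy":-1.5,"dz":0,"wx":0,"wy":0,"wz":0},{"dx":0,"dy":-2,"dz":0,"wx":0,"wy":0,"wz":0},{"dx":0,"dy":-1,"dz":0,"wx":0,"wy":0,"wz":0},{"dx":0,"dy":0,"dz":-3,"wx":0,"wy":0,"wz":-5.4},{"dx":0,"dy":0,"dz":-4,"wx":0,"wy":0,"wz":-5.4},{"dx":0,"dy":0,"dz":-2,"wx":0,"wy":0,"wz":0},{"dx":0,"dy":0,"dz":0,"wx":0,"wy":0,"wz":0}]'
python3 - <<'E'
from h import *
snap('top','o.png')
go(*slot(.0295,-.0545),.34,98.1)
# compare caddy with earlier picture
a=cv2.imread('pics/raw_n.png') if 0 else None
E
```

```text
t: 24.75
tcp_pos: [0.5852, -0.0386, 0.3378]
tool_rot: [0.655, 0.756, 0.001, 0.002]
force: [0.2, 0.1, -1.5]
finger_gap: 0.086
gripper_force: 43.5
t 24.8 shift now [-23.67 -15.97  -0.36] turn [0.06 0.08 0.05] | shift after turn [-23.68 -15.95  -0.38] F [-0.3 -0.1 -0.9] gap 0.089
```

```bash
cat >> h.py <<'E'
def cadchk():
    """caddy corner shifts (px) in top view against raw_i, with match score"""
    ref=cv2.imread('pics/raw_i.png'); im=eyes.snapshot('top')[:,:,::-1].copy()
    for n,(u,v) in dict(FR=(383,199),NR=(394,266),NL=(318,276),FL=(306,210)).items():
        t=ref[v-7:v+8,u-7:u+8]; s=im[v-32:v+33,u-32:u+33]
        m=cv2.matchTemplate(s,t,cv2.TM_CCOEFF_NORMED); _,q,_,l=cv2.minMaxLoc(m); print(n,l[0]-25,l[1]-25,round(q,3),end=' | ')
    print()
E
python3 -c "
from h import *
cadchk()"
python3 -m inch '[{"dx":-4.7,"dy":-3.2,"dz":0,"wx":0,"wy":0,"wz":0},{"dx":-4.7,"dy":-3.2,"dz":0,"wx":0,"wy":0,"wz":0},{"dx":-4.7,"dy":-3.2,"dz":0,"wx":0,"wy":0,"wz":0},{"dx":-4.7,"dy":-3.2,"dz":0,"wx":0,"wy":0,"wz":0},{"dx":-4.8,"dy":-3.2,"dz":0,"wx":0,"wy":0,"wz":0},{"dx":0,"dy":0,"dz":0,"wx":0,"wy":0,"wz":0},{"dx":0,"dy":0,"dz":0,"wx":0,"wy":0,"wz":0}]'
python3 -c "
from h import *
go(*slot(.0295,-.0545),.1725,98.1);cadchk()"
```

```text
FR 0 0 0.998 | NR 0 0 0.999 | NL 0 0 0.998 | FL 19 -3 0.563 | 
t: 25.72
tcp_pos: [0.4587, -0.2943, 0.3348]
tool_rot: [0.655, 0.755, 0.0, -0.001]
force: [0.6, -0.0, -1.6]
finger_gap: 0.082
gripper_force: 43.5
t 25.7 shift now [-0.15  0.13 16.23] turn [-0.1  -0.12 -0.01] | shift after turn [-0.12  0.1  16.23] F [ 0.6 -0.  -1.6] gap 0.082
FR 10 -4 0.712 | NR 10 -12 0.837 | NL 0 0 0.998 | FL 0 0 0.998 |
```

```bash
python3 -m inch '[{"dx":-0.1,"dy":0.1,"dz":4,"wx":0,"wy":0,"wz":0},{"dx":0,"dy":0,"dz":4,"wx":0,"wy":0,"wz":0},{"dx":0,"dy":0,"dz":2.5,"wx":0,"wy":0,"wz":0},{"dx":0,"dy":0,"dz":2.5,"wx":0,"wy":0,"wz":0},{"dx":0,"dy":0,"dz":1.5,"wx":0,"wy":0,"wz":0},{"dx":0,"dy":0,"dz":1,"wx":0,"wy":0,"wz":0},{"dx":0,"dy":0,"dz":0.5,"wx":0,"wy":0,"wz":0},{"dx":0,"dy":0,"dz":0,"wx":0,"wy":0,"wz":0}]'
```

```text
t: 26.78
tcp_pos: [0.4606, -0.2957, 0.1765]
tool_rot: [0.655, 0.756, -0.0, 0.001]
force: [0.8, 0.8, 0.4]
finger_gap: 0.084
gripper_force: 43.5
```

```bash
python3 -m inch '[{"dx":0,"dy":0,"dz":0.2,"wx":0,"wy":0,"wz":0},{"dx":0,"dy":0,"dz":0.1,"wx":0,"wy":0,"wz":0},{"dx":0,"dy":0,"dz":0,"wx":0,"wy":0,"wz":0}]'
python3 -m inch '[{"dx":0,"dy":0,"dz":0,"wx":0,"wy":0,"wz":0},{"dx":0,"dy":0,"dz":0,"wx":0,"wy":0,"wz":0},{"dx":0,"dy":0,"dz":-2,"wx":0,"wy":0,"wz":0},{"dx":0,"dy":0,"dz":-4,"wx":0,"wy":0,"wz":0},{"dx":0,"dy":0,"dz":-4,"wx":0,"wy":0,"wz":0},{"dx":0,"dy":0,"dz":-3,"wx":0,"wy":0,"wz":0},{"dx":0,"dy":0,"dz":0,"wx":0,"wy":0,"wz":5.4},{"dx":0,"dy":0,"dz":0,"wx":0,"wy":0,"wz":5.4},{"dx":0,"dy":0,"dz":0,"wx":0,"wy":0,"wz":0}]' 0.25
python3 -c "
from h import *
go(.6665,.0665,.300,87.3)"
```

```text
t: 27.15
tcp_pos: [0.4604, -0.2958, 0.1735]
tool_rot: [0.655, 0.756, -0.0, 0.001]
force: [0.2, -0.7, -1.0]
finger_gap: 0.085
gripper_force: 43.5
t: 28.28
tcp_pos: [0.4603, -0.2955, 0.3035]
tool_rot: [0.723, 0.691, -0.0, 0.0]
force: [0.0, 0.4, -0.4]
finger_gap: 0.251
gripper_force: 0.0
t 28.3 shift now [37.1  18.96  0.31] turn [0.01 0.07 0.11] | shift after turn [37.13 18.89  0.35] F [ 0.   0.4 -0.4] gap 0.251
```

```bash
python3 -m inch '[{"dx":4.6,"dy":2.4,"dz":0,"wx":0,"wy":0,"wz":0},{"dx":4.6,"dy":2.4,"dz":0,"wx":0,"wy":0,"wz":0},{"dx":4.6,"dy":2.4,"dz":0,"wx":0,"wy":0,"wz":0},{"dx":4.6,"dy":2.4,"dz":0,"wx":0,"wy":0,"wz":0},{"dx":4.7,"dy":2.4,"dz":0,"wx":0,"wy":0,"wz":0},{"dx":4.7,"dy":2.3,"dz":0,"wx":0,"wy":0,"wz":0},{"dx":4.7,"dy":2.3,"dz":0,"wx":0,"wy":0,"wz":0},{"dx":4.7,"dy":2.3,"dz":0,"wx":0,"wy":0,"wz":0},{"dx":0,"dy":0,"dz":2,"wx":0,"wy":0,"wz":0},{"dx":0,"dy":0,"dz":0,"wx":0,"wy":0,"wz":0}]' 0.4
python3 -c "
from h import *
go(.6665,.0665,.226,87.3);cadchk()"
```

```text
t: 29.52
tcp_pos: [0.6652, 0.0681, 0.2807]
tool_rot: [0.722, 0.692, -0.002, -0.001]
force: [0.6, 0.1, -0.1]
finger_gap: 0.398
gripper_force: 0.0
t 29.5 shift now [-0.15  0.16  5.47] turn [-0.28  0.06  0.2 ] | shift after turn [-0.15  0.13  5.47] F [ 0.6  0.1 -0.1] gap 0.398
FR 0 0 0.998 | NR 0 0 0.998 | NL 0 0 0.998 | FL 0 0 0.998 |
```

```bash
python3 -m inch '[{"dx":-0.2,"dy":0.1,"dz":2.3,"wx":-0.2,"wy":0,"wz":0.2},{"dx":0,"dy":0,"dz":2,"wx":0,"wy":0,"wz":0},{"dx":0,"dy":0,"dz":1.2,"wx":0,"wy":0,"wz":0},{"dx":0,"dy":0,"dz":0,"wx":0,"wy":0,"wz":0}]'
python3 -m inch '[{"dx":0,"dy":0,"dz":0,"wx":0,"wy":0,"wz":0},{"dx":0,"dy":0,"dz":0,"wx":0,"wy":0,"wz":0},{"dx":0,"dy":0,"dz":0,"wx":0,"wy":0,"wz":0},{"dx":0,"dy":0,"dz":0,"wx":0,"wy":0,"wz":0},{"dx":0,"dy":0,"dz":0,"wx":0,"wy":0,"wz":0}]' 0 40
python3 -m inch '[{"dx":0,"dy":0,"dz":-1,"wx":0,"wy":0,"wz":0},{"dx":0,"dy":0,"dz":-1,"wx":0,"wy":0,"wz":0},{"dx":0,"dy":0,"dz":0,"wx":0,"wy":0,"wz":0},{"dx":0,"dy":0,"dz":0,"wx":0,"wy":0,"wz":0}]'
```

```text
t: 30.08
tcp_pos: [0.6671, 0.0646, 0.2276]
tool_rot: [0.725, 0.689, 0.0, 0.001]
force: [0.4, 0.3, 0.2]
finger_gap: 0.4
gripper_force: 0.0
t: 30.7
tcp_pos: [0.6679, 0.0651, 0.2289]
tool_rot: [0.724, 0.689, 0.001, 0.002]
force: [-1.2, 0.1, 5.7]
finger_gap: 0.084
gripper_force: 42.3
t: 31.2
tcp_pos: [0.6671, 0.0653, 0.2477]
tool_rot: [0.724, 0.689, 0.001, 0.001]
force: [0.4, -0.2, -1.6]
finger_gap: 0.085
gripper_force: 41.5
```

```bash
python3 -m inch '[{"dx":0,"dy":-1.5,"dz":0,"wx":0,"wy":0,"wz":0},{"dx":0,"dy":-1.5,"dz":0,"wx":0,"wy":0,"wz":0},{"dx":0,"dy":-1.5,"dz":0,"wx":0,"wy":0,"wz":0},{"dx":0,"dy":-2,"dz":0,"wx":0,"wy":0,"wz":0},{"dx":0,"dy":-1,"dz":0,"wx":0,"wy":0,"wz":0},{"dx":0,"dy":0,"dz":-3,"wx":0,"wy":0,"wz":-5.4},{"dx":0,"dy":0,"dz":-4,"wx":0,"wy":0,"wz":-5.4},{"dx":0,"dy":0,"dz":-2,"wx":0,"wy":0,"wz":0},{"dx":0,"dy":0,"dz":0,"wx":0,"wy":0,"wz":0}]'
python3 -c "
from h import *
go(*slot(.0305,.0535),.34,98.1);cadchk()"
```

```text
t: 32.33
tcp_pos: [0.5931, 0.069, 0.3394]
tool_rot: [0.656, 0.754, 0.002, 0.004]
force: [-0.5, 0.1, -2.2]
finger_gap: 0.088
gripper_force: 41.5
t 32.3 shift now [-23.43 -18.17  -0.14] turn [ 0.46  0.15 -0.15] | shift after turn [-23.39 -18.23  -0.06] F [-0.5  0.1 -2.2] gap 0.088
FR 0 0 0.998 | NR 0 0 0.998 | NL 0 0 0.998 | FL 0 0 0.998 |
```

```bash
python3 -m inch '[{"dx":-4.7,"dy":-3.6,"dz":0,"wx":0.4,"wy":0.1,"wz":-0.1},{"dx":-4.7,"dy":-3.6,"dz":0,"wx":0,"wy":0,"wz":0},{"dx":-4.7,"dy":-3.6,"dz":0,"wx":0,"wy":0,"wz":0},{"dx":-4.7,"dy":-3.7,"dz":0,"wx":0,"wy":0,"wz":0},{"dx":-4.6,"dy":-3.7,"dz":0,"wx":0,"wy":0,"wz":0},{"dx":0,"dy":0,"dz":0,"wx":0,"wy":0,"wz":0},{"dx":0,"dy":0,"dz":0,"wx":0,"wy":0,"wz":0}]'
python3 -c "
from h import *
go(*slot(.0305,.0535),.174,98.1);cadchk()"
```

```text
t: 33.25
tcp_pos: [0.4442, -0.1878, 0.3371]
tool_rot: [0.656, 0.755, -0.001, -0.003]
force: [-0.2, 0.3, -1.4]
finger_gap: 0.087
gripper_force: 41.5
t 33.2 shift now [-0.1   0.22 16.31] turn [-0.29 -0.13 -0.12] | shift after turn [-0.06  0.13 16.31] F [-0.2  0.3 -1.4] gap 0.087
FR 0 0 0.998 | NR 14 -12 0.744 | NL -23 -17 0.701 | FL 0 0 0.998 |
```

```bash
python3 -m inch '[{"dx":-0.1,"dy":0.1,"dz":4,"wx":-0.3,"wy":0,"wz":0},{"dx":0,"dy":0,"dz":4,"wx":0,"wy":0,"wz":0},{"dx":0,"dy":0,"dz":2.5,"wx":0,"wy":0,"wz":0},{"dx":0,"dy":0,"dz":2.5,"wx":0,"wy":0,"wz":0},{"dx":0,"dy":0,"dz":1.5,"wx":0,"wy":0,"wz":0},{"dx":0,"dy":0,"dz":1,"wx":0,"wy":0,"wz":0},{"dx":0,"dy":0,"dz":0.5,"wx":0,"wy":0,"wz":0},{"dx":0,"dy":0,"dz":0,"wx":0,"wy":0,"wz":0}]'
python3 -c "
from h import *
go(*slot(.0305,.0535),.174,98.1)"
```

```text
t: 34.3
tcp_pos: [0.446, -0.1886, 0.1781]
tool_rot: [0.655, 0.755, 0.001, 0.0]
force: [0.2, 0.5, -1.2]
finger_gap: 0.087
gripper_force: 41.4
t 34.3 shift now [ 0.04 -0.04  0.41] turn [ 0.09 -0.01 -0.  ] | shift after turn [ 0.04 -0.04  0.41] F [ 0.2  0.5 -1.2] gap 0.087
```

```bash
python3 -m inch '[{"dx":0,"dy":0,"dz":0.2,"wx":0,"wy":0,"wz":0},{"dx":0,"dy":0,"dz":0.2,"wx":0,"wy":0,"wz":0},{"dx":0,"dy":0,"dz":0,"wx":0,"wy":0,"wz":0}]'
python3 -m inch '[{"dx":0,"dy":0,"dz":0,"wx":0,"wy":0,"wz":0},{"dx":0,"dy":0,"dz":0,"wx":0,"wy":0,"wz":0},{"dx":0,"dy":0,"dz":-2,"wx":0,"wy":0,"wz":0},{"dx":0,"dy":0,"dz":-4,"wx":0,"wy":0,"wz":0},{"dx":0,"dy":0,"dz":-4,"wx":0,"wy":0,"wz":0},{"dx":0,"dy":0,"dz":-3,"wx":0,"wy":0,"wz":0},{"dx":0,"dy":0,"dz":0,"wx":0,"wy":0,"wz":5.4},{"dx":0,"dy":0,"dz":0,"wx":0,"wy":0,"wz":5.4},{"dx":0,"dy":0,"dz":0,"wx":0,"wy":0,"wz":0}]' 0.25
python3 -c "
from h import *
go(.6663,.1756,.300,87.3)"
```

```text
t: 34.67
tcp_pos: [0.4458, -0.1891, 0.1743]
tool_rot: [0.656, 0.755, 0.001, 0.001]
force: [0.0, -0.3, -0.9]
finger_gap: 0.084
gripper_force: 41.5
t: 35.8
tcp_pos: [0.4454, -0.1889, 0.3043]
tool_rot: [0.723, 0.69, 0.001, 0.001]
force: [-0.0, -0.4, -0.4]
finger_gap: 0.251
gripper_force: 0.0
t 35.8 shift now [37.45 20.36  0.47] turn [ 0.1  -0.01  0.01] | shift after turn [37.45 20.35  0.43] F [-0.  -0.4 -0.4] gap 0.251
```

```bash
python3 -m inch '[{"dx":4.7,"dy":2.5,"dz":0,"wx":0,"wy":0,"wz":0},{"dx":4.7,"dy":2.5,"dz":0,"wx":0,"wy":0,"wz":0},{"dx":4.7,"dy":2.5,"dz":0,"wx":0,"wy":0,"wz":0},{"dx":4.7,"dy":2.6,"dz":0,"wx":0,"wy":0,"wz":0},{"dx":4.7,"dy":2.6,"dz":0,"wx":0,"wy":0,"wz":0},{"dx":4.7,"dy":2.6,"dz":0,"wx":0,"wy":0,"wz":0},{"dx":4.6,"dy":2.6,"dz":0,"wx":0,"wy":0,"wz":0},{"dx":4.6,"dy":2.5,"dz":0,"wx":0,"wy":0,"wz":0},{"dx":0,"dy":0,"dz":2,"wx":0,"wy":0,"wz":0},{"dx":0,"dy":0,"dz":0,"wx":0,"wy":0,"wz":0}]' 0.4
python3 -c "
from h import *
go(.6663,.1756,.226,87.3);cadchk()"
```

```text
t: 37.05
tcp_pos: [0.666, 0.1753, 0.282]
tool_rot: [0.723, 0.691, -0.002, -0.001]
force: [0.5, 0.3, -0.6]
finger_gap: 0.4
gripper_force: 0.0
t 37.0 shift now [0.03 0.05 5.6 ] turn [-0.22  0.04  0.09] | shift after turn [0.03 0.03 5.6 ] F [ 0.5  0.3 -0.6] gap 0.4
FR 0 0 0.998 | NR 0 0 0.998 | NL 0 0 0.998 | FL 0 0 0.998 |
```

```bash
python3 -m inch '[{"dx":0,"dy":0,"dz":2.3,"wx":-0.2,"wy":0,"wz":0},{"dx":0,"dy":0,"dz":2,"wx":0,"wy":0,"wz":0},{"dx":0,"dy":0,"dz":1.3,"wx":0,"wy":0,"wz":0},{"dx":0,"dy":0,"dz":0,"wx":0,"wy":0,"wz":0}]'
python3 -m inch '[{"dx":0,"dy":0,"dz":0,"wx":0,"wy":0,"wz":0},{"dx":0,"dy":0,"dz":0,"wx":0,"wy":0,"wz":0},{"dx":0,"dy":0,"dz":0,"wx":0,"wy":0,"wz":0},{"dx":0,"dy":0,"dz":0,"wx":0,"wy":0,"wz":0},{"dx":0,"dy":0,"dz":0,"wx":0,"wy":0,"wz":0}]' 0 40
python3 -m inch '[{"dx":0,"dy":0,"dz":-1,"wx":0,"wy":0,"wz":0},{"dx":0,"dy":0,"dz":-1,"wx":0,"wy":0,"wz":0},{"dx":0,"dy":0,"dz":0,"wx":0,"wy":0,"wz":0},{"dx":0,"dy":0,"dz":0,"wx":0,"wy":0,"wz":0}]'
```

```text
t: 37.6
tcp_pos: [0.6671, 0.1742, 0.228]
tool_rot: [0.724, 0.69, 0.001, 0.001]
force: [-0.4, 0.2, -0.1]
finger_gap: 0.401
gripper_force: 0.0
t: 38.22
tcp_pos: [0.6679, 0.1748, 0.2297]
tool_rot: [0.724, 0.69, 0.002, 0.002]
force: [-1.7, -0.9, 5.5]
finger_gap: 0.092
gripper_force: 42.2
t: 38.72
tcp_pos: [0.6672, 0.1748, 0.2484]
tool_rot: [0.724, 0.69, 0.002, 0.002]
force: [0.2, -0.1, -0.9]
finger_gap: 0.085
gripper_force: 41.2
```

```bash
python3 -m inch '[{"dx":0,"dy":-1.5,"dz":0,"wx":0,"wy":0,"wz":0},{"dx":0,"dy":-1.5,"dz":0,"wx":0,"wy":0,"wz":0},{"dx":0,"dy":-1.5,"dz":0,"wx":0,"wy":0,"wz":0},{"dx":0,"dy":-2,"dz":0,"wx":0,"wy":0,"wz":0},{"dx":0,"dy":-1,"dz":0,"wx":0,"wy":0,"wz":0},{"dx":0,"dy":0,"dz":-3,"wx":0,"wy":0,"wz":-5.4},{"dx":0,"dy":0,"dz":-4,"wx":0,"wy":0,"wz":-5.4},{"dx":0,"dy":0,"dz":-2,"wx":0,"wy":0,"wz":0},{"dx":0,"dy":0,"dz":0,"wx":0,"wy":0,"wz":0}]'
python3 -c "
from h import *
go(*slot(.0765,.0535),.34,98.1);cadchk()"
```

```text
t: 39.85
tcp_pos: [0.5931, 0.1785, 0.34]
tool_rot: [0.656, 0.755, 0.003, 0.003]
force: [-0.1, 0.1, -1.6]
finger_gap: 0.083
gripper_force: 41.3
t 39.9 shift now [-34.24 -15.13  -0.12] turn [ 0.56  0.04 -0.06] | shift after turn [-34.23 -15.17   0.  ] F [-0.1  0.1 -1.6] gap 0.083
FR 0 0 0.998 | NR 0 0 0.999 | NL 0 0 0.998 | FL 0 0 0.998 |
```

```bash
python3 -m inch '[{"dx":-4.9,"dy":-2.2,"dz":0,"wx":0.3,"wy":0,"wz":0},{"dx":-4.9,"dy":-2.2,"dz":0,"wx":0.2,"wy":0,"wz":0},{"dx":-4.9,"dy":-2.2,"dz":0,"wx":0,"wy":0,"wz":0},{"dx":-4.9,"dy":-2.1,"dz":0,"wx":0,"wy":0,"wz":0},{"dx":-4.9,"dy":-2.1,"dz":0,"wx":0,"wy":0,"wz":0},{"dx":-4.9,"dy":-2.2,"dz":0,"wx":0,"wy":0,"wz":0},{"dx":-4.8,"dy":-2.2,"dz":0,"wx":0,"wy":0,"wz":0},{"dx":0,"dy":0,"dz":0,"wx":0,"wy":0,"wz":0},{"dx":0,"dy":0,"dz":0,"wx":0,"wy":0,"wz":0}]'
python3 -c "
from h import *
go(*slot(.0765,.0535),.175,98.1);cadchk()"
```

```text
t: 41.02
tcp_pos: [0.4889, -0.1811, 0.3374]
tool_rot: [0.656, 0.755, -0.002, -0.003]
force: [-0.5, 0.6, -1.5]
finger_gap: 0.084
gripper_force: 41.2
t 41.0 shift now [-0.13  0.31 16.24] turn [-0.33 -0.11 -0.11] | shift after turn [-0.1   0.22 16.24] F [-0.5  0.6 -1.5] gap 0.084
FR -14 -17 0.734 | NR 0 0 0.999 | NL 9 1 0.585 | FL 0 0 0.998 |
```

```bash
python3 -m inch '[{"dx":-0.1,"dy":0.2,"dz":4,"wx":-0.3,"wy":0,"wz":0},{"dx":0,"dy":0,"dz":4,"wx":0,"wy":0,"wz":0},{"dx":0,"dy":0,"dz":2.5,"wx":0,"wy":0,"wz":0},{"dx":0,"dy":0,"dz":2.5,"wx":0,"wy":0,"wz":0},{"dx":0,"dy":0,"dz":1.5,"wx":0,"wy":0,"wz":0},{"dx":0,"dy":0,"dz":1,"wx":0,"wy":0,"wz":0},{"dx":0,"dy":0,"dz":0.6,"wx":0,"wy":0,"wz":0},{"dx":0,"dy":0,"dz":0,"wx":0,"wy":0,"wz":0}]'
python3 -c "
from h import *
go(*slot(.0765,.0535),.175,98.1)"
```

```text
t: 42.08
tcp_pos: [0.4917, -0.1823, 0.1778]
tool_rot: [0.656, 0.755, 0.0, 0.001]
force: [-0.2, -0.2, -0.9]
finger_gap: 0.085
gripper_force: 41.1
t 42.1 shift now [ 0.06 -0.05  0.28] turn [ 0.1   0.04 -0.04] | shift after turn [ 0.06 -0.05  0.28] F [-0.2 -0.2 -0.9] gap 0.085
```

Lower 3 mm, release, retreat, and look with the last picture.

```bash
python3 -m inch '[{"dx":0,"dy":0,"dz":0.2,"wx":0,"wy":0,"wz":0},{"dx":0,"dy":0,"dz":0.2,"wx":0,"wy":0,"wz":0},{"dx":0,"dy":0,"dz":0,"wx":0,"wy":0,"wz":0}]'
python3 -m inch '[{"dx":0,"dy":0,"dz":0,"wx":0,"wy":0,"wz":0},{"dx":0,"dy":0,"dz":0,"wx":0,"wy":0,"wz":0},{"dx":0,"dy":0,"dz":-2,"wx":0,"wy":0,"wz":0},{"dx":0,"dy":0,"dz":-4,"wx":0,"wy":0,"wz":0},{"dx":0,"dy":0,"dz":-5,"wx":0,"wy":0,"wz":0},{"dx":5,"dy":1,"dz":-3,"wx":0,"wy":0,"wz":0},{"dx":5,"dy":1,"dz":0,"wx":0,"wy":0,"wz":0},{"dx":5,"dy":1,"dz":0,"wx":0,"wy":0,"wz":0},{"dx":5,"dy":1,"dz":0,"wx":0,"wy":0,"wz":0},{"dx":5,"dy":1,"dz":0,"wx":0,"wy":0,"wz":0}]' 0.25
python3 -m inch '[{"dx":5,"dy":1,"dz":0,"wx":0,"wy":0,"wz":0},{"dx":5,"dy":1,"dz":0,"wx":0,"wy":0,"wz":0},{"dx":0,"dy":0,"dz":0,"wx":0,"wy":0,"wz":0},{"dx":0,"dy":0,"dz":0,"wx":0,"wy":0,"wz":0}]'
python3 - <<'E'
from h import *
im=eyes.snapshot('top')[:,:,::-1]; sc=eyes.snapshot('scene')[:,:,::-1]
r=lambda im,u0,v0,u1,v1,s:cv2.resize(im[v0:v1,u0:u1],None,fx=s,fy=s,interpolation=cv2.INTER_CUBIC)
t=r(im,110,185,410,290,2.6); b=np.hstack([r(im,290,185,400,290,3.5),r(sc,280,130,390,235,3.5)])
wd=max(t.shape[1],b.shape[1]); p=lambda a:np.pad(a,((0,0),(0,wd-a.shape[1]),(0,0)))
cv2.imwrite('pics/p.png',np.vstack([p(t),p(b)])[:600]);print(t.shape,b.shape); cadchk()
E
```

```text
t: 42.45
tcp_pos: [0.492, -0.1828, 0.175]
tool_rot: [0.656, 0.755, 0.0, 0.002]
force: [-1.2, 0.2, 4.5]
finger_gap: 0.087
gripper_force: 42.2
t: 43.7
tcp_pos: [0.5057, 0.0739, 0.3136]
tool_rot: [0.656, 0.755, 0.0, 0.001]
force: [0.1, -0.1, 0.1]
finger_gap: 0.253
gripper_force: 0.0
t: 44.2
tcp_pos: [0.5113, 0.1739, 0.3133]
tool_rot: [0.655, 0.755, -0.0, 0.001]
force: [0.0, -0.1, -0.2]
finger_gap: 0.245
gripper_force: 0.0
(273, 780, 3) (368, 770, 3)
FR 0 0 0.998 | NR 0 0 0.998 | NL 0 0 0.999 | FL 0 0 0.942 |
```

View pics/p.png

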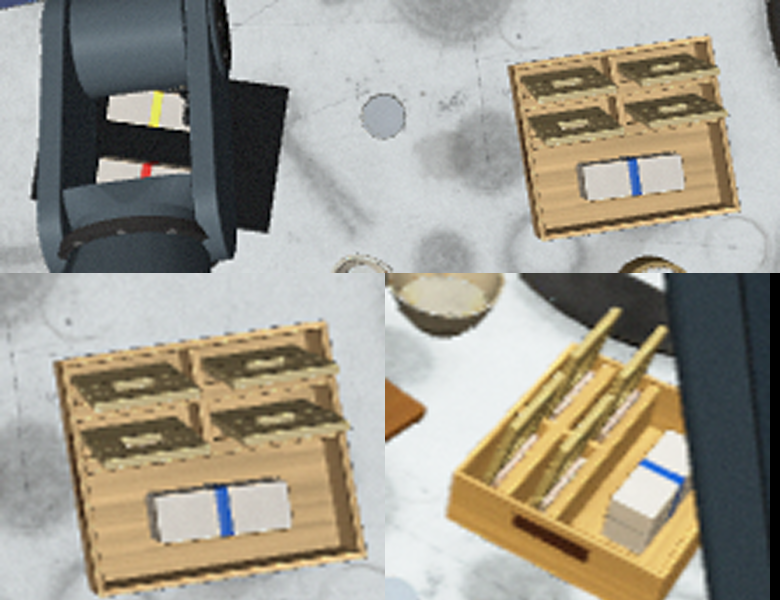

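All four boards lean slightly in their compartments (lower left, top edges at (140,390), (270,365), (145,450) and (280,425)). Blue lies flat at (222,510), yellow and red stand on the mat, and the jar is untouched at (383,115).

```bash
python3 -c "
from h import *
print(workorder.sign_off())"
```

```text
the job is handed in; nothing more can be done
None
```

The job is handed in (no verdict was returned): in the last picture the blue mould lies flat in the bay, all four boards stand in compartments, the red and yellow moulds are on the mat, and the jar and caddy have not moved.

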